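# Nest sample cups in the oven carrier and lock the stack

### The arm

A 7-joint arm with a two-finger parallel gripper is mounted at the origin on the work surface. World frame = base frame: x ahead of the robot, y to its left, z up, the work surface at z = 0. Lengths are in m, angles in degrees, forces in N, time in s.
With the tool pointing down it reaches from about 0.35 to 0.9 m from the base axis. Payload 7.2 kg.
Tool frame: the origin (TCP) lies on the centre line of the jaws, within the pads' length; the fingertips stand 17 mm ahead of it and the grasp point (between the pads) lies 2 mm behind it (arm.tips_ahead is the distance from the TCP to the fingertips, in m); z points along the fingers, y is the line along which they close (so a half turn about z gives the same grasp; the last joint's range is limited). The gripper opens to 85 mm and grips with 20 to 120 N. Pads are 22 mm wide; open, the fingers measure 114 mm over their backs; the gripper's body (76 mm by 85 mm) begins 54 mm behind the grasp point. The pads swing forward as they close: fully open they stand 13 mm farther back than shut.
Start: joints at [62.556, 23.554, -0.728, 91.456, 0.321, 64.991, -4.71], TCP at [0.25, -0.573, 0.222] pointing down, gripper open.
Joint ranges: [-169.25, 169.25], [-16.82, 113.86], [-84.01, 82.57], [7.8, 145.47], [-59.2, 239.2], [7.22, 106.19], [-163.78, 163.78]. Speed limits (degrees/s): [136.94, 136.94, 172.46, 172.46, 180, 180, 180].

### API

Orientations are given as [roll, pitch, yaw] about the fixed x, y, z axes, in that order (R = Rz(yaw) Ry(pitch) Rx(roll)).
In Python, from station import arm gives the robot as it stands.
- The arm moves only by the tool apply_moves, never from a script. Its argument "deltas" is a list of rows, each a list of 4 numbers: the shift along the tool's x, y, z in mm, then the turn about the tool's z in rad. A call has 1 to 12 rows; each row is the pose to reach, as a shift and turn from the pose commanded when the call began, along the tool's axes at that moment; what a row does not reach only later rows make up. A row lasts 1/12 s, in which the tool goes at most 41.7 mm and 7.16 degrees, less where a joint would pass 70% of its speed; a pose out of reach is approached as far as the arm can. A call with a gripper value outside its range is refused whole. "gripper" is the finger opening in mm, from 0 to 85.4, set as the call begins (left out, the last holds). The fingers move at their own pace and stop on an object; the grip force is fixed at half the most. Time passes only in rows, so rows that repeat a pose let the fingers close. It gives the time, the measured TCP pose, the force, the opening and the grip force at its end, in the units of the state.
- arm.read_state(): the state, without advancing time (a new reading comes with each control period).
- arm.get_image(name): name is "side" or "top"; returns the picture (384x512x3 uint8, red, green, blue); there is no depth.
- arm.camera_model(name): a dict with "fx", "fy", "cx", "cy" (pixels), "k1" (the pictures are not rectified: a ray, as slopes to the right and down, at radius r is drawn at 1 + k1 r^2 times it, then the intrinsics apply), "cam_to_world" (4x4, takes a point from camera to world coordinates). Camera axes: x right, y down, z forward; pixel columns grow to the right and rows downward; lengths in m; the calibration is good to about 2 mm. A picture is of the moment at which its call begins. camera_model takes no time and is no camera call.
- arm.sign_off(): hands the job in; it is judged then, once.
The state is a dict: "time": time; "qpos": joint angles; "qvel": joint speeds; "joint_efforts": joint torques, N m; "ee_pos": TCP position; "orientation": TCP orientation; "force": force on the tool from outside, world axes, zero at the start; "moment": the same for the moment, N m; "grip_width": finger opening in m; "grasp_force": force on a finger pad.
Only numpy, scipy, OpenCV 4.12 (cv2) and the standard library are available. Lean on these libraries where they do the work, as an engineer would, in place of code of your own. Each camera call takes 0.05 s, during which the arm holds its last target. There are 200 camera calls.

### The job

Make the green carrier ready for the drying oven. Slide its red-gripped lock fully back out of the way, then lower the blue cup into the white cup that stands in the carrier and the orange cup into the blue one, each fully seated and let go before the next step (lower them by hand, do not drop them), and finally slide the lock fully home over the stack. Leave the bottle, beaker and jar where they stand.

Things in the scene. Friction and masses are not known exactly. Their poses are not given: they have to be found in the camera images.
- white_cup: White sample cup, open top: tapered foot 42 mm high (radius 15 mm at the bottom, 23.5 at its top), then a shoulder and a straight collar, radius 29 mm, 30 mm high; 72 mm in all, walls 3 mm. Nested, its shoulder rests on the lower rim, origin 30 mm above the lower one's. Origin: centre of underside; z: axis, out of the mouth. Stands in the carrier, rim 82 mm above the bench (full stack 142).
- blue_cup: Blue sample cup, open top: tapered foot 42 mm high (radius 15 mm at the bottom, 23.5 at its top), then a shoulder and a straight collar, radius 29 mm, 30 mm high; 72 mm in all, walls 3 mm. Nested, its shoulder rests on the lower rim, origin 30 mm above the lower one's. Origin: centre of underside; z: axis, out of the mouth. Starts in a rack hole, leaning 26 degrees to the rack's -x.
- orange_cup: Orange sample cup, open top: tapered foot 42 mm high (radius 15 mm at the bottom, 23.5 at its top), then a shoulder and a straight collar, radius 29 mm, 30 mm high; 72 mm in all, walls 3 mm. Nested, its shoulder rests on the lower rim, origin 30 mm above the lower one's. Origin: centre of underside; z: axis, out of the mouth. Starts in the other rack hole, leaning alike.
- rack: White fixed rack, base 130 x 215 mm, with a sloping plate 92 x 225 mm that faces the robot, tilted 26 degrees; two cup holes of 50 mm diameter, 120 mm apart along y, the centres of their mouths 72 mm above the bench at (0, -60 mm) and (0, +60 mm) of the rack. Origin: centre of the underside; z up; the plate rises towards +x.
- carrier: Fixed green base plate 190 x 230 x 8 mm with a small dark steel deck on four legs (74 mm square, top 52 mm high, 50 mm hole) that holds the white cup, and a lock track along y. Origin: centre of the underside; z up. The deck's centre is at (35, 55) mm; the track lies at x = -60 mm.
- well (a point): Centre of the mouth of the deck's hole, 52 mm above the bench, axes as the carrier's. The white cup's origin lies 42 mm below it.
- lock (a joint): Sliding lock along the carrier's +y, in m: 0 = fully back at its stop (arm 120 mm aside of the stack), 0.12 = fully home at the other stop (arm over the stack). About 1.5 N friction; starts near home. A post carries a level arm 22 mm wide, 150 to 158 mm above the bench, reaching 111 mm to the carrier's +x, with a black pad (40 mm wide, underside 147 mm up) over the cups.
- lock_grip (a point): Centre of the top face of the lock's red grip block, 200 mm above the bench, at the top of the post. The block is 28 mm along the carrier's x, 20 mm along its y and 42 mm high; the arm lies directly under it. Axes as the carrier's. It moves with the lock.
- amber_bottle: Amber bottle, 62 mm across, 150 mm high; bystander. Origin: centre of the underside.
- beaker: Clear glass beaker, 68 mm across, 85 mm high; bystander. Origin: centre of the underside.
- salt_jar: Glass jar with a red lid, 54 mm across, 65 mm high; bystander. Origin: centre of the underside.
There are look-alikes about, which are no part of the job. Leave any yellow look-alike of the blue_cup alone.

How it is judged (in metres and radians):
On the way, in this order (a step that is already met when the one before it is completed fails the run):
1. the lock is slid fully back (within 8 mm of its stop) (value of joint lock below 0.008 m), for 0.1 s.
2. the blue cup, upright and still held, is lowered into the white cup to within about 12 mm of its seat (horizontal distance between blue_cup and white_cup below 0.008 m and z of blue_cup in the frame of white_cup between 0.02 and 0.042 m and angle between blue_cup's own z axis and vertical below 0.2 rad and contact force between the fingers and blue_cup above 0.5 N), for 0.05 s.
3. the blue cup is seated in the white cup and let go (z of blue_cup in the frame of white_cup between 0.026 and 0.034 m and x of blue_cup in the frame of white_cup between -0.006 and 0.006 m and y of blue_cup in the frame of white_cup between -0.006 and 0.006 m and angle between the z axis of blue_cup and the z axis of white_cup, either way round below 0.1 rad and contact force between the fingers and blue_cup below 0.1 N), for 0.1 s.
4. the orange cup, upright and still held, is lowered into the blue cup to within about 12 mm of its seat (horizontal distance between orange_cup and blue_cup below 0.008 m and z of orange_cup in the frame of blue_cup between 0.02 and 0.042 m and angle between orange_cup's own z axis and vertical below 0.2 rad and contact force between the fingers and orange_cup above 0.5 N), for 0.05 s.
5. the orange cup is seated in the blue cup and let go, the lock still back (z of orange_cup in the frame of blue_cup between 0.026 and 0.034 m and x of orange_cup in the frame of blue_cup between -0.006 and 0.006 m and y of orange_cup in the frame of blue_cup between -0.006 and 0.006 m and angle between the z axis of orange_cup and the z axis of blue_cup, either way round below 0.1 rad and contact force between the fingers and orange_cup below 0.1 N and value of joint lock below 0.06 m), for 0.1 s.
6. the lock is slid fully home (within 8 mm of its stop) (value of joint lock above 0.112 m), for 0.1 s.
At the end, for the whole second after the job is handed in: The white cup is seated upright in the carrier, blue nested in it, orange in blue (each 30 mm above the one below within 4 mm, within 6 mm sideways and 0.1 rad), all at rest and let go; the lock is within 8 mm of its home stop (z of blue_cup in the frame of white_cup between 0.026 and 0.034 m and x of blue_cup in the frame of white_cup between -0.006 and 0.006 m and y of blue_cup in the frame of white_cup between -0.006 and 0.006 m and angle between the z axis of blue_cup and the z axis of white_cup, either way round below 0.1 rad and z of orange_cup in the frame of blue_cup between 0.026 and 0.034 m and x of orange_cup in the frame of blue_cup between -0.006 and 0.006 m and y of orange_cup in the frame of blue_cup between -0.006 and 0.006 m and angle between the z axis of orange_cup and the z axis of blue_cup, either way round below 0.1 rad and horizontal distance between white_cup and well below 0.006 m and z of white_cup in the frame of well between -0.046 and -0.038 m and value of joint lock above 0.112 m and angle between each of white_cup, blue_cup, orange_cup's own z axis and vertical below 0.1 rad and linear speed of each of white_cup, blue_cup, orange_cup below 0.02 m/s); the robot touches nothing.
It fails at once if the bottle, beaker or jar is shifted by more than 20 mm or tipped (distance of any of amber_bottle, beaker, salt_jar from where it was at the start of the episode above 0.02 m or angle between any of amber_bottle, beaker, salt_jar's own z axis and vertical above 0.3 rad).
It also fails if it takes over 72 s, if anything falls off the work surface, if the arm or the gripper's body presses on something with over 40 N, if the wrist force passes 120 N, or if a joint passes its speed limit or range.

## Working session

There is one attempt and no reset: what is moved stays moved. The work goes in short steps, Python scripts to look and compute and a tool call to move; the robot and the scene stay as the last step left them, time stands still between calls to the robot, and variables do not carry over. Pictures are saved under pics/ and viewed, at most 10 in all, crops included, and the job is handed in when it is done.

Besides the shell and the picture viewer there is one more tool, called after "Request:" in YAML: its name, and indented under it one key for each argument. apply_moves: Moves the arm, as the interface text tells. Its arguments: {"type":"object","properties":{"deltas":{"type":"array"},"gripper":{"type":"number"}},"required":["deltas"]}

```bash
mkdir -p pics && ls && python3 - <<'E'
from station import arm
import cv2
s=arm.read_state();print(s['time'],s['ee_pos'],s['orientation'],s['grip_width'])
for n in('side','top'):
    im=arm.get_image(n);cv2.imwrite(f'pics/{n}0.png',im[:,:,::-1])
    c=arm.camera_model(n);print(n,c)
E
```

```text
pics
0.0 [ 0.24936664 -0.57257043  0.22107732] [-1.79911050e+02  5.07834046e-03  2.35378432e+01] 0.08541616395897197
side {'fx': 374.3242218505719, 'fy': 374.3242218505719, 'cx': 251.3504599937849, 'cy': 190.860065433798, 'k1': 0.013267640337194735, 'cam_to_world': array([[-0.79533242, -0.44975358,  0.40640874,  0.184775  ],
       [-0.60584307,  0.61191449, -0.50844354,  0.45035884],
       [-0.02001309, -0.65060155, -0.75915552,  0.83449217],
       [ 0.        ,  0.        ,  0.        ,  1.        ]])}
top {'fx': 395.62926629134665, 'fy': 395.62926629134665, 'cx': 257.3864550583315, 'cy': 198.52620124751127, 'k1': -0.11130274881488929, 'cam_to_world': array([[-0.00207235, -0.98093066,  0.19434696,  0.3670793 ],
       [-0.99999494,  0.00250155,  0.00196306,  0.01293466],
       [-0.0024118 , -0.19434191, -0.98093089,  1.13657157],
       [ 0.        ,  0.        ,  0.        ,  1.        ]])}
```

View pics/side0.png

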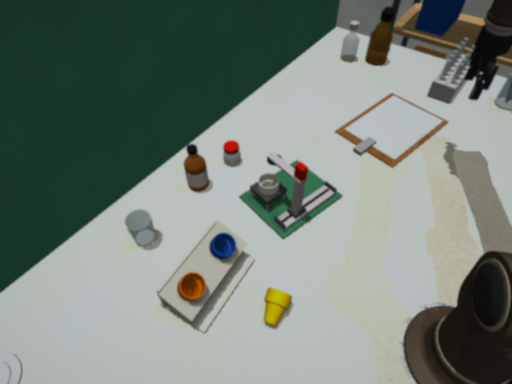

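View pics/top0.png

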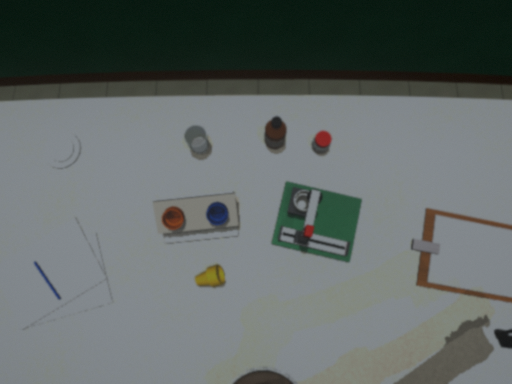

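The side view shows blue at (222,245), orange at (192,287), the red grip at (300,172) and the white cup at (268,185). In the top view blue is at (217,213), orange (173,218), the grip (309,230) and the white cup (304,200).

Possible mix-ups:
- **Cups:** the yellow cup at side (277,305) / top (210,276) is the look-alike. The white cup is the one in the carrier.
- **Red grip:** the jar's red lid at side (232,147) / top (323,139) is not the grip. The grip is the red block on the carrier's post.

```bash
cat > h.py <<'E'
from station import arm
import cv2, numpy as np
cams={n:arm.camera_model(n) for n in('side','top')}
def ray(n,uv):
    c=cams[n];K=np.array([[c['fx'],0,c['cx']],[0,c['fy'],c['cy']],[0,0,1]])
    p=cv2.undistortPoints(np.array(uv,float).reshape(-1,1,2),K,np.array([c['k1'],0,0,0.]))[:,0]
    T=c['cam_to_world'];d=np.c_[p,np.ones(len(p))]@T[:3,:3].T
    return T[:3,3],d
def plane(n,uv,z):
    o,d=ray(n,uv);return o+d*((z-o[2])/d[:,2])[:,None]
def tri(us,ut):
    o1,d1=ray('side',us);o2,d2=ray('top',ut);d1=d1[0]/np.linalg.norm(d1);d2=d2[0]/np.linalg.norm(d2)
    A=np.c_[d1,-d2];t=np.linalg.lstsq(A,o2-o1,rcond=None)[0]
    a,b=o1+t[0]*d1,o2+t[1]*d2
    return (a+b)/2,np.linalg.norm(a-b)
HS={'red':((170,10),150,60),'blue':((105,130),140,40),'orange':((4,16),170,60),'green':((65,90),80,30)}
def mask(im,col):
    h,s,v=cv2.split(cv2.cvtColor(im,cv2.COLOR_RGB2HSV));(a,b),sm,vm=HS[col]
    hm=((h>=a)&(h<=b)) if a<b else ((h>=a)|(h<=b))
    return (hm&(s>=sm)&(v>=vm)).astype(np.uint8)
def blob(m,near,r=45):
    w=np.zeros_like(m);cv2.circle(w,tuple(near),r,1,-1);m=m&w
    n,l,st,c=cv2.connectedComponentsWithStats(m);i=1+np.argmax(st[1:,4])
    return (l==i).astype(np.uint8),c[i],st[i]
E
python3 - <<'E'
from h import *
ims={n:cv2.imread(f'pics/{n}0.png')[:,:,::-1].copy() for n in cams}
near={'red':{'side':(301,172),'top':(309,230)},'blue':{'side':(222,245),'top':(217,213)},'orange':{'side':(192,287),'top':(173,218)},'green':{'side':(290,200),'top':(318,220)}}
for c in near:
    cc={}
    for n in cams:
        im=ims[n];u,v=near[c][n];print(c,n,cv2.cvtColor(im,cv2.COLOR_RGB2HSV)[v,u],end=' ')
        try:
            m,ct,st=blob(mask(im,c),(u,v),60 if c=='green' else 18);print(ct.round(1),st)
            e=cv2.fitEllipse(cv2.convexHull(cv2.findContours(m,0,1)[0][0]));print('  ell',np.round(e[0],1),np.round(e[1],1),round(e[2]));cc[n]=ct
        except Exception as ex: print(ex)
    if len(cc)==2: print('  tri',tri(cc['side'],cc['top']))
    if c=='green':
        b=cv2.boxPoints(cv2.minAreaRect(cv2.findContours(m,0,1)[0][0]));P=plane('top',b,.008);print(b,P,np.linalg.norm(np.diff(P,axis=0),axis=1))
a=cv2.resize(ims['side'][140:340,150:350],(400,400),interpolation=2)
b=cv2.resize(ims['top'][170:300,140:370],None,fx=400/230,fy=400/230,interpolation=2);
b=cv2.resize(ims['top'][160:290,270:370],(400,520),interpolation=2);b2=cv2.resize(ims['top'][160:290,140:270],(400,400),interpolation=2)
cv2.imwrite('pics/crop0.png',np.hstack([a,b2])[:,:,::-1]);
E
```

```text
red side [  1 248  75] [300.5 171. ] [295 163  12  18 168]
  ell [300.3 171.1] [12.4 17.7] 168
red top [  1 187 131] [308.3 230.8] [304 226  10  11  76]
  ell [308.4 230.7] [ 8.1 11.8] 28
  tri (array([ 0.47725682, -0.10853902,  0.1796448 ]), np.float64(0.0018138758055417626))
blue side [108 236  66] [222.5 245.8] [211 234  24  25 474]
  ell [222.5 245.8] [23.8 25. ] 53
blue top [113 130  63] [218.4 215.3] [209 204  18  20 165]
  ell [217.1 213.3] [17.9 20.2] 166
  tri (array([0.53323383, 0.12217442, 0.0861045 ]), np.float64(0.008582009159498513))
orange side [ 13 252  92] [191.5 286.5] [178 273  28  28 578]
  ell [191.5 286.6] [25.9 27.7] 45
orange top [  8 149  82] [175.  221.7] [166 216  17  11  93]
  ell [173.8 218.5] [14.7 16.8] 119
  tri (array([0.51764614, 0.24033052, 0.08762412]), np.float64(0.013523894110272204))
green side [ 73 134  80] [281.9 205.2] [ 241  171  100   67 1477]
  ell [292.5 203.2] [ 64.3 100.2] 98
green top [ 73 129  81] [322.2 219.2] [ 272  182   89   79 2777]
  ell [315.4 221.4] [ 75.7 109.6] 103
  tri (array([ 0.55409179, -0.18192444, -0.08753009]), np.float64(0.024553676400760775))
[[271.56165 243.1644 ]
 [285.9157  181.647  ]
 [362.6386  199.54901]
 [348.28455 261.0664 ]] [[ 0.46094776 -0.02491738  0.008     ]
 [ 0.64096102 -0.06863438  0.008     ]
 [ 0.58683856 -0.29298714  0.008     ]
 [ 0.40879504 -0.24280642  0.008     ]] [0.18524565 0.23078865 0.18498   ]
```

View pics/crop0.png

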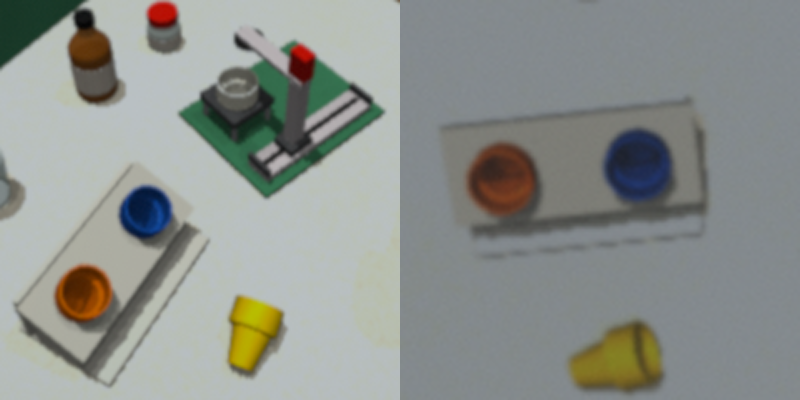

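The crop confirms the picks: blue and orange in the rack holes, white in the deck, the yellow cup lying loose, and the red block on the lock's post. Next I refine the masks.

```bash
python3 - <<'E'
from h import *
ims={n:cv2.imread(f'pics/{n}0.png')[:,:,::-1].copy() for n in cams}
HS['blue']=((100,135),70,20);HS['orange']=((0,20),90,35)
near={'blue':{'side':(222,245),'top':(217,213)},'orange':{'side':(192,287),'top':(173,218)}}
P={}
for c in near:
    cc={}
    for n in cams:
        m,ct,st=blob(mask(ims[n],c),near[c][n],20)
        k=max(cv2.findContours(m,0,1)[0],key=cv2.contourArea);e=cv2.fitEllipse(cv2.convexHull(k));cc[n]=e[0];print(c,n,ct.round(1),st,np.round(e[0],1),np.round(e[1],1))
    P[c]=tri(cc['side'],cc['top']);print(P[c])
d=P['orange'][0]-P['blue'][0];print('rack y',d,np.linalg.norm(d),np.degrees(np.arctan2(-d[0],d[1])))
for n,(u,v) in {'side':(268,184),'top':(304,200)}.items():
    s=ims[n][v-24:v+24,u-24:u+24];print(n,cv2.cvtColor(s,cv2.COLOR_RGB2HSV)[::4,::4,2])
    cv2.imwrite(f'pics/w{n}.png',cv2.resize(s,(400,400),interpolation=2)[:,:,::-1])
a=np.hstack([cv2.imread('pics/wside.png'),cv2.imread('pics/wtop.png')]);cv2.imwrite('pics/w.png',np.clip(a*1.5,0,255).astype(np.uint8))
E
```

```text
blue side [222.6 245.6] [210 233  26  26 532] [222.5 245.6] [25.3 26.2]
blue top [216.9 213.6] [206 202  22  24 389] [216.8 213.6] [21.3 22.7]
(array([0.53467514, 0.12448998, 0.0896926 ]), np.float64(0.0024967705831235665))
orange side [191.5 286.4] [177 272  30  30 661] [191.5 286.4] [27.9 29.7]
orange top [172.6 218.1] [162 207  22  23 396] [172.6 218.1] [21.4 22.8]
(array([0.52220481, 0.24350399, 0.08998836]), np.float64(0.0016966991022485))
rack y [-0.01247033  0.11901401  0.00029576] 0.11966591397350793 5.981642772772743
side [[192 192 192 192 192 194  40 117 180 180 184 192]
 [192 192 192 192 193 192 169  78 102 179 181 178]
 [193 192 192 192 192 194 193 192 192 134 173 181]
 [193 193 193 192 193 190 181 186 158 110  97 158]
 [192 193 193 193 155  89  87  86  95 107 108 105]
 [192 194 192 190  89 117 154 127  77 107 108 108]
 [193 192 154  66 152  95 103  99 124  48 106 108]
 [193 187  55  61  89 110 126 115  84  31  36 105]
 [158 107  56  50  70  89  88  89  68  53  34 107]
 [106  99  63  40  46  65  64  55  40  40  58 105]
 [100 103  98  58  41  42  60  29  43  45  52  56]
 [186 101 105  99  70  42  40  43  54  75  91  51]]
top [[141 142 140 141 142 142 139 141 142 140 139 141]
 [141 140 131 141 141 141 142 138 141 142 142 141]
 [141 120  85  85  89 108 126 136 140 138 139 140]
 [141  98  80  69  61  70  80  82  89  99 125 136]
 [139  89  80  59  74  85  70  61 126 139  89  81]
 [138  87  79  57  97  73  66  38 137 139  55  81]
 [122  84  77  62  90  93  81  58 140 138  47  81]
 [104  84  72  54 113 141 133  92 140 130  79  82]
 [ 87  82  65  57  63 128 105 117 141 115  83  82]
 [ 90  87  50  52  50  44  48 132 139  83  83  83]
 [ 91  87  63  48  49  43  48 139 140  68  82  84]
 [ 92  84  83  83  85  79  80 141 136  83  83  84]]
```

View pics/w.png

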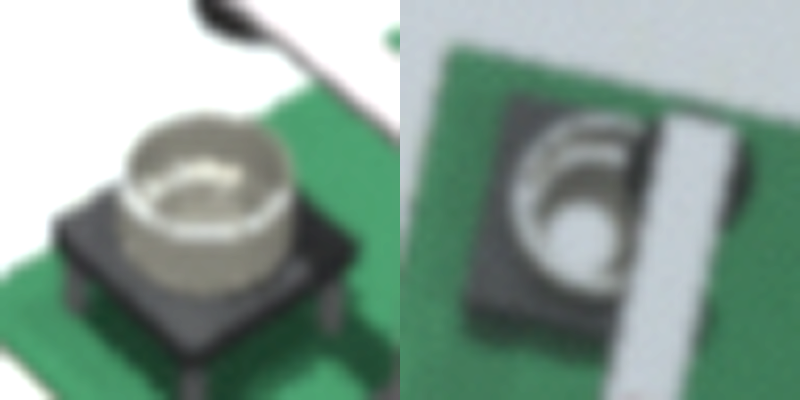

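```bash
cat >> h.py <<'E'
from scipy.spatial.transform import Rotation as Ro
def go(x,y,z,yaw=None):
    s=arm.read_state();R=Ro.from_euler('xyz',s['orientation'],degrees=True)
    d=R.inv().apply(np.array([x,y,z])-s['ee_pos'])*1000
    t=0 if yaw is None else -((yaw-s['orientation'][2]+90)%180-90)
    print('t',s['time'],'d mm',d.round(1),'turn rad',round(np.radians(t),3),'| ee',s['ee_pos'].round(4),s['orientation'].round(1),'w',round(s['grip_width'],4),'gf',s['grasp_force'],'F',np.round(s['force'],1))
E
python3 - <<'E'
from h import *
print(arm.tips_ahead, plane('side',[[269.1,181.3]],.082))
go(.477,-.108,.28,-13.5)
E
```

```text
0.017 [[ 0.56956228 -0.10913259  0.082     ]]
t 0.1 d mm [ 394.2 -335.1  -58.4] turn rad 0.646 | ee [ 0.2494 -0.5726  0.2211] [-179.9    0.    23.5] w 0.0853 gf 0.0 F [-0.6 -0.3 -0.8]
```

Request:
apply_moves:
  deltas:
    - [10,-8,-30,0.05]
    - [30,-25,-58,0.1]
    - [58,-49,-58,0.15]
    - [86,-73,-58,0.2]
    - [114,-97,-58,0.25]
    - [142,-121,-58,0.3]
    - [170,-145,-58,0.35]
    - [198,-169,-58,0.4]
    - [226,-193,-58,0.45]
    - [254,-217,-58,0.5]
    - [282,-241,-58,0.55]
    - [310,-264,-58,0.6]
  gripper: 85

```text
time: 1.1
ee_pos: [0.4285, -0.2053, 0.2798]
orientation: [180.0, 0.0, -11.0]
force: [0.8, 0.5, -0.5]
grip_width: 0.0851
grasp_force: 0.0
```

```bash
python3 -c "
from h import *
go(.477,-.108,.28,-13.5)"
```

```text
t 1.1 d mm [  29.1 -104.7   -0.2] turn rad 0.044 | ee [ 0.4285 -0.2053  0.2798] [180.   0. -11.] w 0.0851 gf 0.0 F [ 0.8  0.5 -0.5]
```

Request:
apply_moves:
  deltas:
    - [8,-30,0,0.022]
    - [18,-65,0,0.044]
    - [26,-95,0,0.044]
    - [29,-105,0,0.044]
    - [29,-105,0,0.044]
    - [29,-105,15,0.044]
    - [29,-105,35,0.044]
    - [29,-105,55,0.044]
    - [29,-105,75,0.044]
    - [29,-105,88,0.044]
    - [29,-105,88,0.044]

```text
time: 2.02
ee_pos: [0.4741, -0.1109, 0.1891]
orientation: [180.0, 0.3, -13.5]
force: [-0.2, 0.3, 0.7]
grip_width: 0.0852
grasp_force: 0.0
```

Request:
apply_moves:
  deltas:
    - [0,0,0,0]
    - [0,0,0,0]
    - [0,0,0,0]
    - [0,0,0,0]
    - [0,0,0,0]
    - [0,0,0,0]
    - [0,0,0,0]
    - [0,0,0,0]
  gripper: 5

```text
time: 2.68
ee_pos: [0.4766, -0.1095, 0.192]
orientation: [180.0, -0.0, -13.4]
force: [-0.4, 0.3, -0.2]
grip_width: 0.0051
grasp_force: 0.0
```

```bash
python3 - <<'E'
from h import *
a=arm.get_image('side');b=arm.get_image('top')
a=cv2.resize(a[110:250,210:350],(400,400),interpolation=2);b=cv2.resize(b[160:300,250:390],(400,400),interpolation=2)
cv2.imwrite('pics/g1.png',np.hstack([a,b])[:,:,::-1])
E
```

```text
(no output)
```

View pics/g1.png

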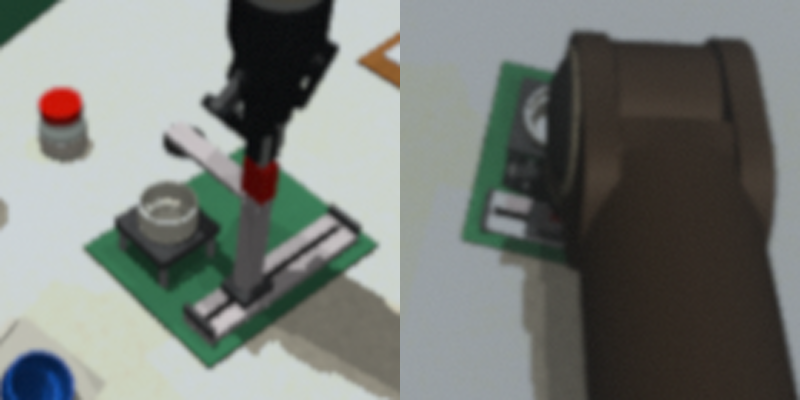

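```bash
cat >> h.py <<'E'
def proj(n,P):
    c=cams[n];T=np.linalg.inv(c['cam_to_world']);K=np.array([[c['fx'],0,c['cx']],[0,c['fy'],c['cy']],[0,0,1]])
    return cv2.projectPoints(np.array(P,float).reshape(-1,1,3),cv2.Rodrigues(T[:3,:3])[0],T[:3,3],K,np.array([c['k1'],0,0,0.]))[0][:,0].round(1)
E
python3 - <<'E'
from h import *
go(0.477,-.108,.192,-13.5)
print(plane('top',[[308.3,230.8]],.2),plane('top',[[308.3,230.8]],.18),plane('side',[[300.5,171]],.18))
p=arm.read_state()['ee_pos'];t=p-[0,0,.017]
for n in cams: print(n,proj(n,[p,t,[.477,-.108,.2],[.477,-.108,.158]]))
a=arm.get_image('side');m,ct,st=blob(mask(a,'red'),(301,172),20);print(ct,st)
print(m[155:190,288:312])
E
```

```text
t 2.7833 d mm [ 0.  -1.5 -0.1] turn rad 0.002 | ee [ 0.4766 -0.1095  0.1919] [-180.    -0.   -13.4] w 0.005 gf 0.0 F [-0.6 -0.4  0.6]
[[ 0.47401499 -0.106217    0.2       ]] [[ 0.47629855 -0.10876142  0.18      ]] [[ 0.47802784 -0.10798007  0.18      ]]
side [[301.7 167.4]
 [301.2 172.3]
 [301.5 165.3]
 [300.1 177.4]]
top [[309.2 230.1]
 [308.3 230.9]
 [309.  229.5]
 [306.9 231.5]]
[300.60606061 172.90909091] [295 165  12  16 132]
[[0 0 0 0 0 0 0 0 0 0 0 0 0 0 0 0 0 0 0 0 0 0 0 0]
 [0 0 0 0 0 0 0 0 0 0 0 0 0 0 0 0 0 0 0 0 0 0 0 0]
 [0 0 0 0 0 0 0 0 0 0 0 0 0 0 0 0 0 0 0 0 0 0 0 0]
 [0 0 0 0 0 0 0 0 0 0 0 0 0 0 0 0 0 0 0 0 0 0 0 0]
 [0 0 0 0 0 0 0 0 0 0 0 0 0 0 0 0 0 0 0 0 0 0 0 0]
 [0 0 0 0 0 0 0 0 0 0 0 0 0 0 0 0 0 0 0 0 0 0 0 0]
 [0 0 0 0 0 0 0 0 0 0 0 0 0 0 0 0 0 0 0 0 0 0 0 0]
 [0 0 0 0 0 0 0 0 0 0 0 0 0 0 0 0 0 0 0 0 0 0 0 0]
 [0 0 0 0 0 0 0 0 0 0 0 0 0 0 0 0 0 0 0 0 0 0 0 0]
 [0 0 0 0 0 0 0 0 0 0 0 0 0 0 0 0 0 0 0 0 0 0 0 0]
 [0 0 0 0 0 0 0 0 1 0 0 0 0 0 0 0 0 0 0 0 0 0 0 0]
 [0 0 0 0 0 0 0 0 1 1 0 0 0 0 0 0 0 0 0 0 0 0 0 0]
 [0 0 0 0 0 0 0 0 1 1 1 0 0 0 0 0 1 1 0 0 0 0 0 0]
 [
[... 420 characters left out ...]
0 0 1 1 1 1 1 1 1 1 1 1 0 0 0 0 0 0]
 [0 0 0 0 0 0 0 0 0 1 1 1 1 1 1 1 1 1 0 0 0 0 0 0]
 [0 0 0 0 0 0 0 0 0 0 1 1 1 1 1 1 1 1 0 0 0 0 0 0]
 [0 0 0 0 0 0 0 0 0 0 0 1 1 1 1 1 1 0 0 0 0 0 0 0]
 [0 0 0 0 0 0 0 0 0 0 0 0 1 1 1 0 0 0 0 0 0 0 0 0]
 [0 0 0 0 0 0 0 0 0 0 0 0 0 0 0 0 0 0 0 0 0 0 0 0]
 [0 0 0 0 0 0 0 0 0 0 0 0 0 0 0 0 0 0 0 0 0 0 0 0]
 [0 0 0 0 0 0 0 0 0 0 0 0 0 0 0 0 0 0 0 0 0 0 0 0]
 [0 0 0 0 0 0 0 0 0 0 0 0 0 0 0 0 0 0 0 0 0 0 0 0]
 [0 0 0 0 0 0 0 0 0 0 0 0 0 0 0 0 0 0 0 0 0 0 0 0]
 [0 0 0 0 0 0 0 0 0 0 0 0 0 0 0 0 0 0 0 0 0 0 0 0]
 [0 0 0 0 0 0 0 0 0 0 0 0 0 0 0 0 0 0 0 0 0 0 0 0]
 [0 0 0 0 0 0 0 0 0 0 0 0 0 0 0 0 0 0 0 0 0 0 0 0]
 [0 0 0 0 0 0 0 0 0 0 0 0 0 0 0 0 0 0 0 0 0 0 0 0]]
```

```bash
python3 - <<'E'
from h import *
a=arm.get_image('side')
cv2.imwrite('pics/g2.png',np.clip(cv2.resize(a[120:195,262:342],(800,600)[:2] if 0 else (640,600),interpolation=2)*2.,0,255).astype(np.uint8)[:,:,::-1])
E
```

```text
(no output)
```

View pics/g2.png

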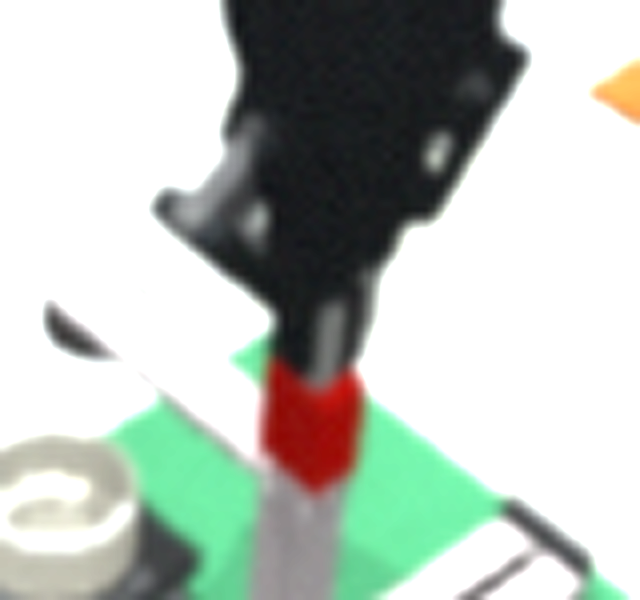

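The side crop shows the shut fingertips on top of the red block at about pixel (302,168), so they closed above it. I'll raise the hand and measure where the tips really are.

Request:
apply_moves:
  deltas:
    - [0,0,-20,0]
    - [0,0,-40,0]
    - [0,0,-50,0]
    - [0,0,-50,0]
    - [0,0,-50,0]

```text
time: 3.3
ee_pos: [0.4767, -0.1096, 0.2418]
orientation: [180.0, -0.1, -13.4]
force: [-0.6, -0.2, -0.2]
grip_width: 0.0053
grasp_force: 0.0
```

```bash
python3 - <<'E'
from h import *
go(0.477,-.108,.192,-13.5)
p=arm.read_state()['ee_pos']
print(proj('side',[p-[0,0,z] for z in(0,.017,.03)]),[.0])
a=arm.get_image('side')
cv2.imwrite('pics/g3.png',np.clip(cv2.resize(a[120:195,262:342],(640,600),interpolation=2)*2.,0,255).astype(np.uint8)[:,:,::-1])
E
```

```text
t 3.3 d mm [-0.1 -1.6 49.8] turn rad 0.002 | ee [ 0.4767 -0.1096  0.2418] [ 1.80e+02 -1.00e-01 -1.34e+01] w 0.0053 gf 0.0 F [-0.6 -0.2 -0.2]
[[303.5 152.1]
 [302.9 157.4]
 [302.4 161.4]] [0.0]
```

View pics/g3.png

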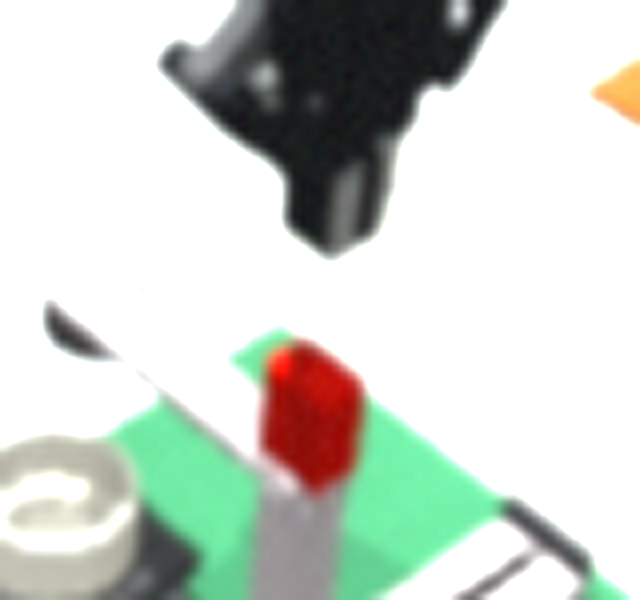

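Tips show at (303.6,150) against an expected 157.4, so they sit about 24 mm higher than the state suggests. I'll open, go 24 mm deeper and close.

Request:
apply_moves:
  deltas:
    - [0,0,0,0]
    - [0,0,0,0]
    - [0,0,0,0]
    - [0,0,0,0]
    - [0,-1,10,0]
    - [0,-1,25,0]
    - [0,-1,40,0]
    - [0,-1,55,0]
    - [0,-1,65,0]
    - [0,-1,72,0]
    - [0,-1,74,0]
    - [0,-1,74,0]
  gripper: 85

```text
time: 4.35
ee_pos: [0.4767, -0.1084, 0.1674]
orientation: [-180.0, 0.0, -13.4]
force: [0.5, 0.6, -0.6]
grip_width: 0.0851
grasp_force: 0.0
```

Request:
apply_moves:
  deltas:
    - [0,0,0,0]
    - [0,0,0,0]
    - [0,0,0,0]
    - [0,0,0,0]
    - [0,0,0,0]
    - [0,0,0,0]
    - [0,0,0,0]
    - [0,0,0,0]
  gripper: 5

```text
time: 5.02
ee_pos: [0.477, -0.1086, 0.1684]
orientation: [-180.0, -0.0, -13.4]
force: [-1.6, 0.8, 5.7]
grip_width: 0.019
grasp_force: 58.7
```

Grasped: width 19 mm, grip force 59 N. Now I slide the lock back, which is tool +y.

Request:
apply_moves:
  deltas:
    - [0,3,0,0]
    - [0,10,0,0]
    - [0,19,0,0]
    - [0,28,0,0]
    - [0,37,0,0]
    - [0,46,0,0]
    - [0,55,0,0]
    - [0,64,0,0]
    - [0,73,0,0]
    - [0,82,0,0]
    - [0,88,0,0]
    - [0,90,0,0]

```text
time: 6.02
ee_pos: [0.4555, -0.1968, 0.1684]
orientation: [180.0, 0.0, -13.4]
force: [-2.5, 2.3, 7.3]
grip_width: 0.0189
grasp_force: 59.1
```

Request:
apply_moves:
  deltas:
    - [0,2,0,0]
    - [0,4,0,0]
    - [0,6,0,0]
    - [0,8,0,0]
    - [0,10,0,0]
    - [0,10,0,0]

```text
time: 6.52
ee_pos: [0.4533, -0.2059, 0.1684]
orientation: [180.0, 0.0, -13.4]
force: [-4.6, 1.2, 8.4]
grip_width: 0.0185
grasp_force: 59.1
```

Moved 100 mm with no stop yet. I'll creep on.

Request:
apply_moves:
  deltas:
    - [0,2,0,0]
    - [0,4,0,0]
    - [0,6,0,0]
    - [0,6,0,0]

```text
time: 6.85
ee_pos: [0.4529, -0.2076, 0.1684]
orientation: [-179.7, 0.1, -13.2]
force: [-1.9, 14.2, 9.2]
grip_width: 0.0193
grasp_force: 59.7
```

Request:
apply_moves:
  deltas:
    - [0,2,0,0]
    - [0,4,0,0]
    - [0,4,0,0]

```text
time: 7.1
ee_pos: [0.4529, -0.2077, 0.1684]
orientation: [-179.5, 0.1, -13.1]
force: [0.6, 24.9, 11.0]
grip_width: 0.019
grasp_force: 60.2
```

At the stop (force has built to 25 N). Total travel was 102 mm, so the lock started near 0.102. Relax, release, rise.

Request:
apply_moves:
  deltas:
    - [0,-7,0,0]
    - [0,-7,0,0]
    - [0,-7,0,0]

```text
time: 7.35
ee_pos: [0.453, -0.2074, 0.1684]
orientation: [-179.9, 0.0, -13.3]
force: [-3.1, 4.0, 7.2]
grip_width: 0.0189
grasp_force: 59.8
```

Request:
apply_moves:
  deltas:
    - [0,0,0,0]
    - [0,0,0,0]
    - [0,0,0,0]
    - [0,0,0,0]
    - [0,0,-15,0]
    - [0,0,-40,0]
    - [0,0,-75,0]
    - [0,0,-110,0]
    - [0,0,-110,0]
  gripper: 85

```text
time: 8.1
ee_pos: [0.4559, -0.2099, 0.2844]
orientation: [179.9, -0.6, -13.4]
force: [-0.0, -0.9, 0.7]
grip_width: 0.0851
grasp_force: 0.0
```

```bash
python3 - <<'E'
from h import *
# rack yaw 6: blue tool target 9 mm before the hole mouth
ex=np.array([.9945,.1045]);m=np.array([.5347,.1245])+.0088*ex;t=m-.009*ex;print(m,t)
go(t[0],t[1],.28,6)
E
```

```text
[0.5434516 0.1254196] [0.5345011 0.1244791]
t 8.1 d mm [  -1.  -343.5    3.8] turn rad -0.338 | ee [ 0.4559 -0.2099  0.2844] [179.9  -0.6 -13.4] w 0.0851 gf 0.0 F [-0.  -0.9  0.7]
```

Request:
apply_moves:
  deltas:
    - [0,-10,0,-0.03]
    - [0,-40,0,-0.06]
    - [0,-78,0,-0.1]
    - [0,-116,0,-0.14]
    - [0,-154,0,-0.18]
    - [0,-192,0,-0.22]
    - [0,-230,0,-0.26]
    - [0,-268,0,-0.3]
    - [0,-303,0,-0.338]
    - [0,-330,0,-0.338]
    - [0,-343,0,-0.338]
    - [0,-343,0,-0.338]

```text
time: 9.1
ee_pos: [0.5313, 0.1297, 0.2763]
orientation: [-179.9, 0.1, 6.4]
force: [-0.1, -0.5, -0.4]
grip_width: 0.085
grasp_force: 0.0
```

```bash
python3 - <<'E'
from h import *
go(.5345,.1245,.28,6)
a=arm.get_image('side');b=arm.get_image('top')
cv2.imwrite('pics/s4.png',a[:,:,::-1]);cv2.imwrite('pics/t4.png',b[:,:,::-1])
A=cv2.resize(a[150:300,170:340],(400,353),interpolation=2);B=cv2.resize(b[160:293,240:390],(400,353),interpolation=2)
cv2.imwrite('pics/m4.png',np.clip(np.hstack([A,B])*1.4,0,255).astype(np.uint8)[:,:,::-1])
E
```

```text
t 9.1 d mm [ 2.6  5.5 -3.7] turn rad 0.007 | ee [0.5313 0.1297 0.2763] [-1.799e+02  1.000e-01  6.400e+00] w 0.085 gf 0.0 F [-0.1 -0.5 -0.4]
```

View pics/m4.png

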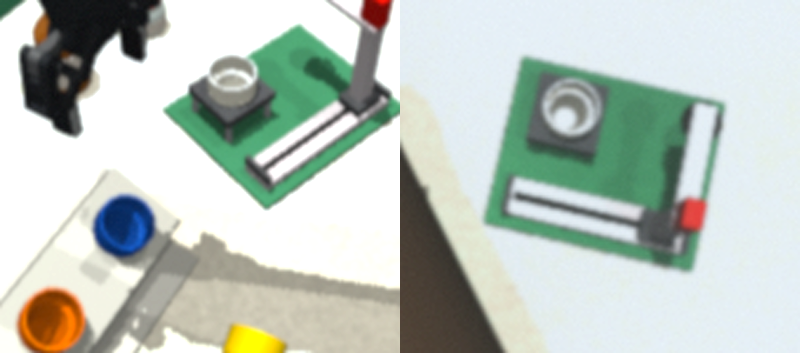

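The lock is fully back: the grip is now at top (350,241) and the deck is clear. The white rim is at about top (304.5,200) and side (269,181). Now I fit it and check the tip height.

```bash
python3 - <<'E'
from h import *
a=cv2.imread('pics/s4.png')[:,:,::-1].copy();b=cv2.imread('pics/t4.png')[:,:,::-1].copy()
def fit(im,c,r,th):
    hsv=cv2.cvtColor(im,cv2.COLOR_RGB2HSV);m=((hsv[:,:,2]>th)&(hsv[:,:,1]<60)).astype(np.uint8)
    m,ct,st=blob(m,c,r);e=cv2.fitEllipse(cv2.convexHull(max(cv2.findContours(m,0,1)[0],key=cv2.contourArea)));print(ct.round(1),st,np.round(e[0],1),np.round(e[1],1));return e[0]
for th in(80,95): et=fit(b,(304,200),13,th);print(plane('top',[et],.082))
print('tri',tri((269.1,181.2),et))
m,ct,st=blob(mask(b,'green'),(318,220),70);g=cv2.boxPoints(cv2.minAreaRect(cv2.findContours(m,0,1)[0][0]));P=plane('top',g,.008);c=P.mean(0);print(c,P)
for i in (0,1,2):
    d=P[i+1]-P[i];print(np.linalg.norm(d),np.degrees(np.arctan2(d[1],d[0])))
m,ct,st=blob(mask(b,'red'),(350,241),15);print('grip',ct,plane('top',[ct],.195))
for z in (0,.004,.017,-.01):
    q=np.array([.5313,.1297,.2763-z]);ty=np.array([np.sin(np.radians(6.4)),-np.cos(np.radians(6.4)),0]);print(z,proj('side',[q+.05*ty,q-.05*ty]))
E
```

```text
[304.  199.8] [292 189  25  23 428] [304.1 199.8] [22.4 24. ]
[[ 0.57223523 -0.11185165  0.082     ]]
[303.8 199.9] [293 189  23  22 348] [303.9 199.8] [21.9 22.3]
[[ 0.57229706 -0.11138916  0.082     ]]
tri (array([ 0.57245764, -0.11215415,  0.07800887]), np.float64(0.0013555680577852728))
[ 0.52436271 -0.15723351  0.008     ] [[ 0.46090037 -0.02471588  0.008     ]
 [ 0.64100592 -0.06844946  0.008     ]
 [ 0.58683861 -0.29298705  0.008     ]
 [ 0.40870595 -0.24278166  0.008     ]]
0.1853392437255965 -13.648517169926173
0.230978837993022 -103.56285830305835
0.1850724883473066 164.25989653436255
grip [349.20833333 240.41666667] [[ 0.45090854 -0.20462892  0.195     ]]
0 [[229.3 180. ]
 [200.1 214.4]]
0.004 [[229.4 181.4]
 [200.4 215.7]]
0.017 [[229.8 185.6]
 [201.2 219.8]]
-0.01 [[229.  176.7]
 [199.4 211.1]]
```

Request:
apply_moves:
  deltas:
    - [2.6,5.5,15,0.007]
    - [2.6,5.5,40,0.007]
    - [2.6,5.5,70,0.007]
    - [2.6,5.5,100,0.007]
    - [2.6,5.5,130,0.007]
    - [2.6,5.5,155,0.007]
    - [2.6,5.5,175,0.007]
    - [2.6,5.5,190,0.007]
    - [2.6,5.5,200,0.007]
    - [2.6,5.5,208,0.007]
    - [2.6,5.5,210,0.007]
    - [2.6,5.5,210,0.007]

```text
time: 10.2
ee_pos: [0.5354, 0.1193, 0.0678]
orientation: [180.0, 0.0, 5.6]
force: [-0.6, 0.5, -0.1]
grip_width: 0.085
grasp_force: 0.0
```

```bash
python3 - <<'E'
from h import *
go(.5345,.1245,.066,6)
a=arm.get_image('side')
cv2.imwrite('pics/s5.png',np.clip(cv2.resize(a[170:320,150:300],(600,600),interpolation=2)*1.6,0,255).astype(np.uint8)[:,:,::-1])
E
```

```text
t 10.2 d mm [-0.4 -5.3  1.8] turn rad -0.007 | ee [0.5354 0.1193 0.0678] [180.    0.    5.6] w 0.085 gf 0.0 F [-0.6  0.5 -0.1]
```

View pics/s5.png

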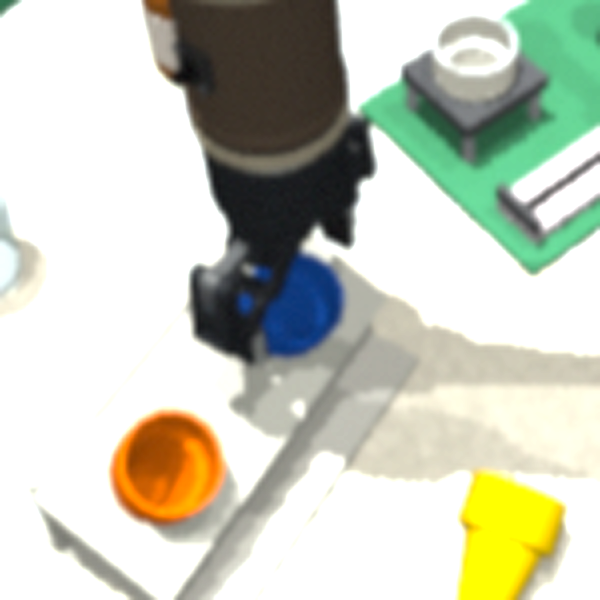

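The near fingertip is at about (211,260) and the far one at (236,230), straddling the blue mouth at (222,245). The earlier reading was taken before the arm settled, so I correct 5 mm sideways, settle and close.

Request:
apply_moves:
  deltas:
    - [-0.5,-5,1,-0.007]
    - [-0.5,-5,1,-0.007]
    - [-0.5,-5,1,-0.007]

```text
time: 10.5
ee_pos: [0.5347, 0.1253, 0.0675]
orientation: [-180.0, -0.1, 6.1]
force: [-0.1, -0.4, 0.4]
grip_width: 0.0849
grasp_force: 0.0
```

Request:
apply_moves:
  deltas:
    - [0,0,0,0]
    - [0,0,0,0]
    - [0,0,0,0]
    - [0,0,0,0]
    - [0,0,0,0]
    - [0,0,0,0]
  gripper: 50

```text
time: 11.0
ee_pos: [0.5346, 0.124, 0.0678]
orientation: [179.9, -0.0, 6.0]
force: [-2.9, -2.3, 9.7]
grip_width: 0.0566
grasp_force: 62.1
```

Blue is gripped at 56.6 mm. I'll lift it part-way along its axis, then swing it upright by pushing its foot against the hole's upper edge.

Request:
apply_moves:
  deltas:
    - [-2,0,-4,0]
    - [-4,0,-9,0]
    - [-7,0,-15,0]
    - [-9,0,-20,0]
    - [-6,0,-23,0]
    - [-2,0,-26,0]
    - [2,0,-28,0]
    - [6,0,-30,0]
    - [10,0,-32,0]
    - [13,0,-32,0]
    - [13,0,-32,0]
    - [13,0,-32,0]

```text
time: 12.0
ee_pos: [0.5436, 0.1246, 0.0975]
orientation: [179.9, 0.5, 6.0]
force: [-10.5, -2.5, 1.8]
grip_width: 0.0568
grasp_force: 64.8
```

```bash
python3 - <<'E'
from h import *
go(.5345,.1245,.066,6)
for n in('side','top'):
    a=arm.get_image(n);cv2.imwrite(f'pics/{n}6.png',a[:,:,::-1])
    m=mask(a,'blue');k,ct,st=blob(m,(222,235) if n=='side' else (217,210),45);print(ct,st)
E
```

```text
t 12.0 d mm [-8.8 -0.9 31.5] turn rad -0.0 | ee [0.5436 0.1246 0.0975] [179.9   0.5   6. ] w 0.0568 gf 64.78659152984619 F [-10.5  -2.5   1.8]
[222.21683673 238.94897959] [214 225  18  29 392]Traceback (most recent call last):
  File "<stdin>", line 5, in <module>
  File "h.py", line 23, in blob
    n,l,st,c=cv2.connectedComponentsWithStats(m);i=1+np.argmax(st[1:,4])
                                                     ~~~~~~~~~^^^^^^^^^^
    return _wrapfunc(a, 'argmax', axis=axis, out=out, **kwds)
    return bound(*args, **kwds)
ValueError: attempt to get argmax of an empty sequence
```

Request:
apply_moves:
  deltas:
    - [0,0,-5,0]
    - [0,0,-15,0]
    - [0,0,-28,0]
    - [0,0,-42,0]
    - [0,0,-58,0]
    - [0,0,-75,0]
    - [0,0,-95,0]
    - [0,0,-115,0]
    - [0,0,-130,0]
    - [0,0,-135,0]
    - [0,0,-135,0]
    - [0,0,-135,0]

```text
time: 13.1
ee_pos: [0.5474, 0.1259, 0.2333]
orientation: [180.0, 0.0, 6.0]
force: [-0.0, 0.4, -1.1]
grip_width: 0.0566
grasp_force: 65.6
```

```bash
cat >> h.py <<'E'
def lean(n,col,near,r=45):
    a=arm.get_image(n);cv2.imwrite(f'pics/{n}_{col}_{arm.read_state()["time"]:.2f}.png',a[:,:,::-1])
    m,ct,st=blob(mask(a,col),near,r);print(col,n,'ct',ct.round(1),st)
    for v in range(st[1],st[1]+st[3]):
        u=np.flatnonzero(m[v]);print((v,u.min(),u.max()),end=' ')
    print()
E
python3 - <<'E'
from h import *
go(.5345,.1245,.066,6)
p=arm.read_state()['ee_pos'];HS['blue']=((100,135),70,20)
base=p+[0,0,.03]   # about grip centre on collar
ex=np.array([np.cos(np.radians(6)),np.sin(np.radians(6)),0])
for L in(0,13,26):
    A=-np.sin(np.radians(L))*ex+[0,0,np.cos(np.radians(L))];print(L,'collar/shoulder/foot',proj('side',[base+.012*A,base-.018*A,base-.06*A]).tolist())
lean('side','blue',tuple(int(v) for v in proj('side',[base])[0]))
E
```

```text
t 13.1 d mm [-1.290e+01  1.000e-01  1.673e+02] turn rad 0.0 | ee [0.5474 0.1259 0.2333] [180.   0.   6.] w 0.0566 gf 65.63393175601959 F [-0.   0.4 -1.1]
0 collar/shoulder/foot [[210.4, 192.0], [211.9, 201.6], [213.9, 214.1]]
13 collar/shoulder/foot [[211.5, 192.6], [210.2, 200.6], [208.6, 211.0]]
26 collar/shoulder/foot [[212.6, 193.4], [208.6, 199.5], [203.5, 207.3]]
blue side ct [214.4 200.7] [204 184  23  35 588]
(184, np.int64(216), np.int64(216)) (185, np.int64(215), np.int64(219)) (186, np.int64(208), np.int64(221)) (187, np.int64(208), np.int64(222)) (188, np.int64(208), np.int64(222)) (189, np.int64(208), np.int64(223)) (190, np.int64(208), np.int64(223)) (191, np.int64(207), np.int64(224)) (192, np.int64(206), np.int64(224)) (193, np.int64(205), np.int64(225)) (194, np.int64(204), np.int64(225)) (195, np.int64(204), np.int64(226)) (196, np.int64(204), np.int64(226)) (197, np.int64(204), np.int64(226)) (198, np.int64(204), np.int64(226)) (199, np.int64(204), np.int64(226)) (200, np.int64(204), np.int64(226)) (201, np.int64(204), np.int64(226)) (202, np.int64(205), np.int64(225)) (203, np.int64(206), np.int64(225)) (204, np.int64(206), np.int64(224)) (205, np.int64(206), np.int64(224)) (206, np.int64(206), np.int64(224)) (207, np.int64(206), np.int64(224)) (208, np.int64(206), np.int64(223)) (209, np.int64(207), np.int64(223)) (210, np.int64(207), np.int64(222)) (211, np.int64(207), np.int64(221)) (212, np.int64(207), np.int64(220)) (213, np.int64(206), np.int64(219)) (214, np.int64(205), np.int64(218)) (215, np.int64(204), np.int64(216)) (216, np.int64(204), np.int64(214)) (217, np.int64(205), np.int64(213)) (218, np.int64(206), np.int64(212))
```

```bash
cat >> h.py <<'E'
def asc(im,col,u0,u1,v0,v1):
    m=mask(im,col);g=im.max(2)
    for v in range(v0,v1): print(v,''.join('#' if m[v,u] else ('k' if g[v,u]<60 else '.') for u in range(u0,u1)))
E
python3 - <<'E'
from h import *
HS['blue']=((100,135),70,20)
import glob
f=glob.glob('pics/side_blue_*')[0];a=cv2.imread(f)[:,:,::-1].copy();asc(a,'blue',190,240,180,224)
print(a[214,200:222])
b=arm.get_image('top');cv2.imwrite('pics/top7.png',b[:,:,::-1]);m=mask(b,'blue');print(m[180:240,180:260].sum())
E
```

```text
180 ....kkkkkkkkkkkkkkkkk....kkkkkkkk.................
181 ...kkkkkkkkkkkkkkkkk.....kkkkkkkk.................
182 ...kkkkkkkkkkkkkkkkk.....kkkkkkkkk................
183 ..kkkkkkkkkkkkkkkkkk.....kkkkkkkkk................
184 .kkkkkkkkkkkkkkkkkk......k#kkkkkkk................
185 kkkkkkkkkkkkkkkkkkkk.....#####kkkk................
186 kkkkkkkkkkkkkkkkkk##############kk................
187 kkkkkkkkkkkkkkkkkk###############k................
188 kkkkkkkkkkkkkkkkkk###############k................
189 kkkkkkkkkkkkkkkkkk################................
190 kkkkkkkkkkkkkkkkkk################................
191 kkkkkkkkkkkkkkkkk##################...............
192 kkkkkkk...#kkkkk###################...............
193 kkkkkk....#kkkk#####################..............
194 kkkkkk....##kk######################..............
195 kkkkkk....##kk#######################.............
196 kkkkkkk...##kk#######################.............
197 kkkkkkkkk##kkk#######################.............
198 kkkkkkkkkkkkkk#######################.............
199 kkkkkkkkkkkkkk#######################.............

[... 952 characters left out ...]
..#########..........................
218 ................#######...........................
219 ..................................................
220 ..................................................
221 ..................................................
222 ..................................................
223 ..................................................
[[179 186 182]
 [152 158 157]
 [102 109 113]
 [ 57  62  72]
 [ 47  53  63]
 [ 43  50  65]
 [ 27  39  66]
 [ 12  32  67]
 [  5  30  67]
 [  5  30  67]
 [  8  31  67]
 [  8  30  66]
 [  9  30  67]
 [  4  28  65]
 [  7  31  66]
 [ 11  31  66]
 [ 20  37  69]
 [ 35  48  75]
 [ 60  69  88]
 [ 92 100 112]
 [131 139 147]
 [172 181 186]]
0
```

The side silhouette has its foot at about (210.5,214), so blue still leans roughly 10°. I'll dip it into the hole again and push further.

Request:
apply_moves:
  deltas:
    - [-6,0,20,0]
    - [-6,0,50,0]
    - [-6,0,80,0]
    - [-6,0,105,0]
    - [-6,0,122,0]
    - [-6,0,132,0]
    - [-6,0,133,0]
    - [-2,0,133,0]
    - [3,0,133,0]
    - [7,0,133,0]
    - [10,0,132,0]
    - [11,0,132,0]

```text
time: 14.2
ee_pos: [0.5559, 0.1266, 0.1023]
orientation: [179.9, 0.3, 6.0]
force: [-12.0, -1.9, 5.4]
grip_width: 0.0568
grasp_force: 66.6
```

Request:
apply_moves:
  deltas:
    - [0,0,0,0]
    - [0,0,0,0]
    - [-3,0,-10,0]
    - [-4,0,-25,0]
    - [-4,0,-45,0]
    - [-4,0,-70,0]
    - [-4,0,-100,0]
    - [-4,0,-125,0]
    - [-11,0,-132,0]
    - [-11,0,-132,0]
    - [-11,0,-132,0]

```text
time: 15.12
ee_pos: [0.5476, 0.1261, 0.2349]
orientation: [180.0, -0.1, 6.0]
force: [-0.3, -0.4, -0.2]
grip_width: 0.0567
grasp_force: 65.8
```

```bash
python3 - <<'E'
from h import *
go(.572,-.112,.2333,-13.5)
HS['blue']=((100,135),70,20)
asc(arm.get_image('side'),'blue',190,240,182,222)
E
```

```text
t 15.1167 d mm [ -0.7 239.3   1.6] turn rad 0.34 | ee [0.5476 0.1261 0.2349] [ 1.8e+02 -1.0e-01  6.0e+00] w 0.0567 gf 65.84806233644485 F [-0.3 -0.4 -0.2]
182 ..kkkkkkkkkkkkkkkkk......kkkkkkkk.................
183 .kkkkkkkkkkkkkkkkkk......kkkkkkkkk................
184 kkkkkkkkkkkkkkkkkkk......k#kkkkkkk................
185 kkkkkkkkkkkkkkkkkkk......######kkk................
186 kkkkkkkkkkkkkkkkkkk....##########k................
187 kkkkkkkkkkkkkkkkkk###############.................
188 kkkkkkkkkkkkkkkkkk################................
189 kkkkkkkkkkkkkkkkk#################................
190 kkkkkkkkkkkkkkkkkk#################...............
191 kkkkkkkkkkkkkkkk####################..............
192 kkkkkk....kkkkk######################.............
193 kkkkkk.....kkkk######################.............
194 kkkkkk.....kkk########################............
195 kkkkkk.....kkk########################............
196 kkkkkkk....kkk########################............
197 kkkkkkkkkkkkkk########################............
198 kkkkkkkkkkkkkk########################............
199 kkkkkk
[... 554 characters left out ...]
kkkk.k#####################.............
210 .......kkkkkkk.kk###################..............
211 .........kkkkkkkk##################...............
212 ...........kkk..##################................
213 ................#################.................
214 .................###############..................
215 ..................##############..................
216 ..................##############..................
217 ...................############...................
218 ...................############...................
219 ....................##########....................
220 .....................########.....................
221 ......................#####.......................
```

Blue is now close to upright, with the foot disc at (214.5,217) under the collar centre (214,198). Moving over the white cup.

Request:
apply_moves:
  deltas:
    - [0,8,0,0.03]
    - [0,26,0,0.06]
    - [0,50,0,0.1]
    - [0,78,0,0.14]
    - [0,108,0,0.18]
    - [0,138,0,0.22]
    - [0,168,0,0.26]
    - [0,195,0,0.3]
    - [0,217,0,0.34]
    - [-1,233,0,0.34]
    - [-1,239,0,0.34]
    - [-1,239,0,0.34]

```text
time: 16.17
ee_pos: [0.571, -0.1143, 0.2331]
orientation: [180.0, 0.1, -13.7]
force: [-0.3, 0.2, -0.4]
grip_width: 0.0567
grasp_force: 65.9
```

Request:
apply_moves:
  deltas:
    - [0,0,10,0]
    - [0,0,30,0]
    - [0,0,50,0]
    - [0,0,65,0]
    - [0,0,75,0]
    - [0,0,80,0]
    - [0,0,80,0]
    - [0,0,80,0]

```text
time: 16.83
ee_pos: [0.5717, -0.1111, 0.1542]
orientation: [-180.0, -0.0, -13.4]
force: [-0.1, 0.5, 0.2]
grip_width: 0.0563
grasp_force: 65.9
```

```bash
python3 - <<'E'
from h import *
print(plane('side',[[214.5,217]],.195))
go(.572,-.112,.152,-13.5)
HS['blue']=((100,135),70,20)
a=arm.get_image('side');cv2.imwrite('pics/s9.png',a[:,:,::-1]);b=arm.get_image('top');cv2.imwrite('pics/t9.png',b[:,:,::-1])
p=arm.read_state()['ee_pos'];c=proj('side',[p])[0].astype(int);print(c,proj('side',[p-[0,0,.04],[.572,-.112,.082]]))
asc(a,'blue',245,295,c[1]-12,c[1]+34)
E
```

```text
[[0.54594023 0.12680061 0.195     ]]
t 16.8333 d mm [0.5 0.8 2.2] turn rad 0.001 | ee [ 0.5717 -0.1111  0.1542] [-180.    -0.   -13.4] w 0.0563 gf 65.85683941841125 F [-0.1  0.5  0.2]
[269 161] [[269.  172. ]
 [269.  180.3]]
149 ...kkkkkkkkkk...kk##################..............
150 ...kkkkkkkkkkkkkkk##################..............
151 ...kkkkkkkkkkkkkkk###################.............
152 ....kkkkkkkkkkkkk####################.............
153 ......kkkkkkkkkkk####################.............
154 .......kkkkkkkkkk####################.............
155 ........kkkkkkkkkk####################............
156 .........kkkkkkkkk####################............
157 ..........kkkkkkkk###################.............
158 ...........kkkkkkk###################.............
159 ...........kkkkkkk###################.............
160 ...........kkkkkkk###################.............
161 ...........kkkkkkk###################.............
162 ............kkkkkk###################.............
163 .............kkkkk##################..............
164 ..................##################..........
[... 954 characters left out ...]
........................................
183 ..................................................
184 ..................................kk..............
185 ..................................kkkk............
186 ..........kk......................kkkkk...........
187 ...........k......................kkkkkk..........
188 ......kk..........................kkkkkkk..kkk..kk
189 ......kkk.........................kkkkkkkkkkkkkkkk
190 ......kkkkkk.....................kkkkkkkkkkkkkkkkk
191 .......kkkkkk....................kkkkkkkkkkkkkkkkk
192 ........kkkkkk..................kkkkkkkkkkkkkkkkkk
193 ........kkkkkk.................kkkkkkkkkkkkkkkkkkk
194 ..........kkkkk..............kkkkkkkkkkkkkkkkkkkkk
```

The foot disc is at (269.5,172.3) against a predicted (269,172), so it's aligned. Lowering.

Request:
apply_moves:
  deltas:
    - [0.5,0.8,8,0]
    - [0.5,0.8,16,0]
    - [0.5,0.8,24,0]
    - [0.5,0.8,32,0]
    - [0.5,0.8,40,0]
    - [0.5,0.8,47,0]
    - [0.5,0.8,54,0]
    - [0.5,0.8,58,0]
    - [0.5,0.8,58,0]

```text
time: 17.68
ee_pos: [0.5712, -0.1125, 0.0947]
orientation: [180.0, 0.1, -13.5]
force: [0.1, 0.5, 0.1]
grip_width: 0.0564
grasp_force: 65.8
```

Request:
apply_moves:
  deltas:
    - [0,0,3,0]
    - [0,0,6,0]
    - [0,0,9,0]
    - [0,0,11,0]
    - [0,0,11,0]

```text
time: 18.1
ee_pos: [0.5721, -0.1127, 0.0848]
orientation: [-180.0, -0.0, -13.5]
force: [1.5, -1.0, -0.4]
grip_width: 0.0567
grasp_force: 65.8
```

Request:
apply_moves:
  deltas:
    - [0,0,2,0]
    - [0,0,4,0]
    - [0,0,6,0]
    - [0,0,6,0]

```text
time: 18.43
ee_pos: [0.5742, -0.113, 0.0806]
orientation: [-180.0, -0.3, -13.5]
force: [3.3, -0.1, 10.7]
grip_width: 0.0569
grasp_force: 67.1
```

Request:
apply_moves:
  deltas:
    - [0,0,1,0]
    - [0,0,2,0]
    - [0,0,2,0]

```text
time: 18.68
ee_pos: [0.5754, -0.1132, 0.08]
orientation: [-180.0, -0.5, -13.5]
force: [3.6, -1.2, 18.1]
grip_width: 0.0565
grasp_force: 68.0
```

Request:
apply_moves:
  deltas:
    - [-1,0,2,0]
    - [-1,0,2,0]
    - [-1,0,-2,0]
    - [-1,0,-4,0]

```text
time: 19.02
ee_pos: [0.5718, -0.1125, 0.0821]
orientation: [-180.0, -0.2, -13.5]
force: [2.6, -0.4, -1.3]
grip_width: 0.0564
grasp_force: 65.5
```

Request:
apply_moves:
  deltas:
    - [0,0,0,0]
    - [0,0,0,0]
    - [0,0,0,0]
    - [0,0,0,0]
    - [0,0,-10,0]
    - [0,0,-35,0]
    - [0,0,-70,0]
    - [0,0,-110,0]
    - [0,0,-145,0]
    - [0,0,-150,0]
    - [0,0,-150,0]
  gripper: 85

```text
time: 19.93
ee_pos: [0.5722, -0.1125, 0.2344]
orientation: [-180.0, -0.3, -13.5]
force: [0.3, 0.4, -0.3]
grip_width: 0.085
grasp_force: 0.0
```

```bash
python3 - <<'E'
from h import *
ex=np.array([.9945,.1045]);t=np.array([.5222,.2435])-.0002*ex;go(t[0],t[1],.23,6)
HS['blue']=((100,135),70,20)
a=arm.get_image('side');cv2.imwrite('pics/s10.png',a[:,:,::-1])
print(proj('side',[[.572,-.112,z] for z in(.112,.082,.04)]))
asc(a,'blue',250,290,158,200)
E
```

```text
t 19.9333 d mm [-131.8 -334.5    3.7] turn rad -0.34 | ee [ 0.5722 -0.1125  0.2344] [-180.    -0.3  -13.5] w 0.085 gf 0.0 F [ 0.3  0.4 -0.3]
[[269.2 172.7]
 [269.  180.3]
 [268.7 190.4]]
158 ........................................
159 ........................................
160 ........................................
161 ........................................
162 ........................................
163 ........................................
164 ........................................
165 ........................................
166 ................######..................
167 .............############...............
168 ...........###############..............
169 ..........#################.............
170 ..........##################............
171 .........####################...........
172 .........####################...........
173 .........####################...........
174 .........#####################..........
175 .........#####################..........
176 .........####################...........
177 .........####################...........
178 .........
[... 276 characters left out ...]
#############.kkk........
185 ......k....################..kkkk.......
186 .....kk.....##############...kkkkk......
187 .....kk........#########.....kkkkkk.....
188 .kkk.kk......................kkkkkkk....
189 .kkkkkk......................kkkkkkkk...
190 .kkkkkkk....................kkkkkkkkk...
191 ..kkkkkk....................kkkkkkkkk...
192 ...kkkkkk..................kkkkkkkkkk...
193 ...kkkkkkk.................kkkkkkkkkkk.k
194 ....kkkkkk...............kkkkkkkkkkkkkkk
195 ....kkkkkkk.............kkkkkkkkkkkkkkkk
196 ...kkkkkkkk....kkkkkkkkkkkkkkkkkkkkkkkkk
197 ....kkkkkkkkk.kkkkkkkkkkkkkkkkkkkkkkkkkk
198 ....kkkkkkkkkkkkkkkkkkkkkkkkkkkkkkkkkkkk
199 .....kkkkkkkkkkkkkkkkkkkkkkkkkkkkkkkkkkk
```

Blue is seated: its collar spans columns 259–278.5 about the predicted axis at 269, with its rim and lower edge on the predicted rows. Now orange.

Request:
apply_moves:
  deltas:
    - [-6,-15,0,-0.03]
    - [-18,-46,0,-0.06]
    - [-31,-79,0,-0.1]
    - [-44,-113,0,-0.14]
    - [-57,-146,0,-0.18]
    - [-71,-180,0,-0.22]
    - [-84,-213,0,-0.26]
    - [-97,-247,0,-0.3]
    - [-109,-276,0,-0.34]
    - [-120,-304,0,-0.34]
    - [-128,-325,0,-0.34]
    - [-132,-334,0,-0.34]

```text
time: 20.98
ee_pos: [0.5172, 0.2476, 0.2291]
orientation: [-179.9, 0.2, 6.4]
force: [0.5, 0.3, 0.8]
grip_width: 0.0849
grasp_force: 0.0
```

Request:
apply_moves:
  deltas:
    - [0,0,0,0]
    - [0,0,0,0]
    - [0,0,0,0]

```text
time: 21.23
ee_pos: [0.5204, 0.2412, 0.2301]
orientation: [179.9, 0.1, 5.9]
force: [0.8, 0.0, 0.5]
grip_width: 0.0853
grasp_force: 0.0
```

```bash
python3 - <<'E'
from h import *
go(.522,.2435,.066,6)
E
```

```text
t 21.2333 d mm [  2.1  -2.3 164.1] turn rad -0.001 | ee [0.5204 0.2412 0.2301] [1.799e+02 1.000e-01 5.900e+00] w 0.0853 gf 0.0 F [0.8 0.  0.5]
```

Request:
apply_moves:
  deltas:
    - [2,-2.3,20,0]
    - [2,-2.3,45,0]
    - [2,-2.3,75,0]
    - [2,-2.3,105,0]
    - [2,-2.3,130,0]
    - [2,-2.3,148,0]
    - [2,-2.3,158,0]
    - [2,-2.3,163,0]
    - [2,-2.3,163,0]
    - [2,-2.3,163,0]

```text
time: 22.07
ee_pos: [0.5226, 0.2454, 0.0687]
orientation: [-180.0, -0.1, 6.0]
force: [0.3, -0.6, 0.7]
grip_width: 0.0849
grasp_force: 0.0
```

Request:
apply_moves:
  deltas:
    - [0,0,0,0]
    - [0,0,0,0]
    - [0,0,0,0]
    - [0,0,0,0]
    - [0,0,0,0]
    - [0,0,0,0]
  gripper: 50

```text
time: 22.57
ee_pos: [0.5228, 0.2436, 0.0697]
orientation: [179.8, -0.1, 5.9]
force: [-2.2, -8.0, 12.5]
grip_width: 0.0565
grasp_force: 61.2
```

Request:
apply_moves:
  deltas:
    - [-2,0,-4,0]
    - [-5,0,-10,0]
    - [-9,0,-20,0]
    - [-5,0,-24,0]
    - [0,0,-28,0]
    - [5,0,-31,0]
    - [10,0,-33,0]
    - [15,0,-33,0]
    - [19,0,-33,0]
    - [22,0,-33,0]
    - [25,0,-33,0]
    - [25,0,-33,0]

```text
time: 23.57
ee_pos: [0.5444, 0.2476, 0.1005]
orientation: [179.9, 0.3, 6.0]
force: [-9.6, -3.9, 5.1]
grip_width: 0.0563
grasp_force: 60.6
```

Request:
apply_moves:
  deltas:
    - [0,0,0,0]
    - [0,0,0,0]
    - [-3,0,-10,0]
    - [-4,0,-25,0]
    - [-4,0,-45,0]
    - [-4,0,-70,0]
    - [-4,0,-100,0]
    - [-4,0,-130,0]
    - [-11,0,-160,0]
    - [-11,0,-165,0]
    - [-11,0,-165,0]
    - [-11,0,-165,0]

```text
time: 24.57
ee_pos: [0.5362, 0.2473, 0.2662]
orientation: [-180.0, -0.1, 6.0]
force: [0.5, 0.2, -0.9]
grip_width: 0.056
grasp_force: 65.1
```

```bash
python3 - <<'E'
from h import *
HS['orange']=((0,20),90,35)
go(.572,-.112,.266,-13.5)
p=arm.read_state()['ee_pos'];q=proj('side',[p+[0,0,.022],p-[0,0,.04]]);print(q)
a=arm.get_image('side');cv2.imwrite('pics/s11.png',a[:,:,::-1]);c=q[0].astype(int)
asc(a,'orange',c[0]-24,c[0]+26,c[1]-12,c[1]+34)
E
```

```text
t 24.5667 d mm [-2.000e+00  3.611e+02  1.000e-01] turn rad 0.341 | ee [0.5362 0.2473 0.2662] [-1.8e+02 -1.0e-01  6.0e+00] w 0.056 gf 65.05244402345662 F [ 0.5  0.2 -0.9]
[[168.8 232.3]
 [175.  250.9]]
220 kkkkkkkkkkkkkkkkk.......###############...........
221 kkkkkkkkkkkkkkkkkk....##################..........
222 kkkkkkkkkkkkkkkkkk.#####################..........
223 kkkkkkkkkkkkkkkkk########################.........
224 kkkkkkkkkkkkkkkkk########################.........
225 kkkkkkkkkkkkkkkkk#########################........
226 kkkkkkkkkkkkkkkkk##########################.......
227 kkkkkkkkkkkkkkkkk##########################.......
228 kkkkkkkkkkkkkkkkk##########################.......
229 kkkkkk.kkkkkkkk#############################......
230 kkkkk...kkkkkkk#############################......
231 kkkkk...kkkkkk##############################......
232 kkkkkk..kkkkkk##############################......
233 kkkkkkkkkkkkkk###############################.....
234 kkkkkkkkkkkkkk###############################.....
235 kkkkkkkkkkkkkk###############################.....
236 kkkkkkkkkkkkkk#
[... 930 characters left out ...]
..............################..........
254 ..........................##############..........
255 ...........................############...........
256 ............................##########............
257 .............................#######..............
258 ..................................................
259 ..................................................
260 ..................................................
261 ..................................................
262 ..................................................
263 ..................................................
264 ..................................................
265 ..................................................
```

Orange's foot disc is at (177,252) against a predicted (175,251) for upright, so it is within about 4°. Moving over the stack.

Request:
apply_moves:
  deltas:
    - [0,12,0,0.03]
    - [0,40,0,0.06]
    - [0,73,0,0.1]
    - [0,108,0,0.14]
    - [-1,143,0,0.18]
    - [-1,178,0,0.22]
    - [-1,213,0,0.26]
    - [-1,248,0,0.3]
    - [-2,283,0,0.34]
    - [-2,315,0,0.34]
    - [-2,343,0,0.34]
    - [-2,361,0,0.34]

```text
time: 25.62
ee_pos: [0.5705, -0.1173, 0.2643]
orientation: [179.9, 0.1, -13.8]
force: [0.1, -0.8, 0.4]
grip_width: 0.0561
grasp_force: 65.1
```

Request:
apply_moves:
  deltas:
    - [0,0,0,0]
    - [0,0,0,0]
    - [0,0,15,0]
    - [0,0,35,0]
    - [0,0,55,0]
    - [0,0,70,0]
    - [0,0,80,0]
    - [0,0,84,0]
    - [0,0,84,0]
    - [0,0,84,0]

```text
time: 26.45
ee_pos: [0.572, -0.1117, 0.1824]
orientation: [-180.0, -0.0, -13.4]
force: [-0.6, 1.1, -0.6]
grip_width: 0.0565
grasp_force: 65.1
```

```bash
python3 - <<'E'
from h import *
HS['orange']=((0,20),90,35)
go(.572,-.112,.182,-13.5)
p=arm.read_state()['ee_pos'];q=proj('side',[p+[0,0,.022],p-[0,0,.042],[.572,-.112,.112]]);print(q)
a=arm.get_image('side');cv2.imwrite('pics/s12.png',a[:,:,::-1]);c=q[0].astype(int)
asc(a,'orange',c[0]-24,c[0]+26,c[1]-2,c[1]+34)
E
```

```text
t 26.45 d mm [0.1 0.3 0.4] turn rad 0.001 | ee [ 0.572  -0.1117  0.1824] [-180.    -0.   -13.4] w 0.0565 gf 65.10771601750349 F [-0.6  1.1 -0.6]
[[269.7 146.9]
 [269.3 165.2]
 [269.2 172.7]]
144 .....kkkkkkkkkkkkk###################.............
145 .......kkkkkkkkkkk####################............
146 ........kkkkkkkkkk####################............
147 .........kkkkkkkkk####################............
148 ..........kkkkkkkk####################............
149 ...........kkkkkkk####################............
150 ...........kkkkkkk####################............
151 ...........kkkkkkk####################............
152 ...........kkkkkkk####################............
153 ............kkkkkk####################............
154 .............kkkkk###################.............
155 ..............kkkk###################.............
156 ..................###################.............
157 .................####################.............
158 .................###################..............
159 ..................#################...............
160 ...................######
[... 370 characters left out ...]
...........##########...................
168 ....................k.########....................
169 .....................kk######kk...................
170 ......................kkkkkkkkk...................
171 ..................................................
172 ..................................................
173 ..................................................
174 ..................................................
175 ..................................................
176 ..................................................
177 ..................................................
178 ..................................................
179 ..................................................
```

Aligned: the disc is at (270.5,165.5) against a predicted (269.3,165.2). Lowering.

Request:
apply_moves:
  deltas:
    - [0,0,8,0]
    - [0,0,16,0]
    - [0,0,24,0]
    - [0,0,32,0]
    - [0,0,40,0]
    - [0,0,47,0]
    - [0,0,54,0]
    - [0,0,58,0]
    - [0,0,58,0]

```text
time: 27.25
ee_pos: [0.5712, -0.112, 0.1228]
orientation: [180.0, 0.1, -13.5]
force: [0.4, -0.4, -0.3]
grip_width: 0.0567
grasp_force: 65.1
```

Request:
apply_moves:
  deltas:
    - [0,0,3,0]
    - [0,0,6,0]
    - [0,0,9,0]
    - [0,0,11,0]
    - [0,0,11,0]
    - [0,0,11,0]

```text
time: 27.75
ee_pos: [0.5717, -0.112, 0.1129]
orientation: [-180.0, -0.0, -13.5]
force: [-0.1, -0.0, -0.6]
grip_width: 0.0561
grasp_force: 65.2
```

Request:
apply_moves:
  deltas:
    - [0,0,1,0]
    - [0,0,2,0]
    - [0,0,3,0]
    - [0,0,3,0]

```text
time: 28.08
ee_pos: [0.5736, -0.112, 0.1116]
orientation: [-180.0, -0.2, -13.5]
force: [1.7, 1.0, 7.9]
grip_width: 0.0565
grasp_force: 66.1
```

Contact came at the expected height. Press a little, relax, release.

Request:
apply_moves:
  deltas:
    - [0,0,2,0]
    - [0,0,5,0]
    - [0,0,5,0]
    - [-1,0,1,0]
    - [-1,0,-1,0]
    - [-1,0,-1,0]

```text
time: 28.58
ee_pos: [0.5715, -0.1121, 0.1117]
orientation: [-180.0, -0.1, -13.5]
force: [3.6, -0.8, 5.8]
grip_width: 0.0564
grasp_force: 66.5
```

Request:
apply_moves:
  deltas:
    - [0,0,0,0]
    - [0,0,0,0]
    - [0,0,0,0]
    - [0,0,0,0]
    - [0,0,-10,0]
    - [0,0,-35,0]
    - [0,0,-70,0]
    - [0,0,-110,0]
    - [0,0,-145,0]
    - [0,0,-165,0]
    - [0,0,-165,0]
    - [0,0,-165,0]
  gripper: 85

```text
time: 29.58
ee_pos: [0.5711, -0.1118, 0.2777]
orientation: [-180.0, -0.2, -13.5]
force: [0.4, 0.1, -1.0]
grip_width: 0.0856
grasp_force: 0.0
```

```bash
python3 - <<'E'
from h import *
HS['orange']=((0,20),90,35)
go(.4533,-.2077,.276,-13.5)
a=arm.get_image('side');cv2.imwrite('pics/s13.png',a[:,:,::-1])
print(proj('side',[[.572,-.112,z] for z in(.142,.112,.082)]))
asc(a,'orange',250,290,152,184)
m,ct,st=blob(mask(a,'red'),tuple(int(v) for v in proj('side',[[.4525,-.2065,.18]])[0]),15);print('grip',ct,st,proj('side',[[.4525,-.2065,.18]]))
E
```

```text
t 29.5833 d mm [-92.3 120.7   1.4] turn rad 0.001 | ee [ 0.5711 -0.1118  0.2777] [-180.    -0.2  -13.5] w 0.0856 gf 0.0 F [ 0.4  0.1 -1. ]
[[269.3 164.7]
 [269.2 172.7]
 [269.  180.3]]
152 ........................................
153 ........................................
154 ........................................
155 ........................................
156 ........................................
157 ........................................
158 ..................###...................
159 ..............###########...............
160 ............###############.............
161 ...........#################............
162 ..........###################...........
163 ..........###################...........
164 .........#####################..........
165 .........#####################..........
166 .........#####################..........
167 .........#####################..........
168 .........#####################..........
169 .........#####################..........
170 .........#####################..........
171 .........#####################..........
172 ..........####################..........
173 ..........####################..........
174 ..........####################..........
175 ..........####################..........
176 ..........####################..........
177 ...........##################k..........
178 ............###############.kk..........
179 ............k.############.k............
180 ................########.k..............
181 ................kkk..kkk................
182 ........................................
183 .............................k..........
grip [329.65100671 152.32885906] [324 144  12  18 149] [[330.3 152.4]]
```

Orange is seated: the rim's back edge is at row 158 and the collar bottom at row 180, as predicted, and centred on column 269.5. Now the lock.

Request:
apply_moves:
  deltas:
    - [-15,20,0,0]
    - [-40,52,0,0]
    - [-62,82,0,0]
    - [-80,105,0,0]
    - [-92,120,0,0]
    - [-92,120,0,0]
    - [-92,120,20,0]
    - [-92,120,45,0]
    - [-92,120,70,0]
    - [-92,120,95,0]
    - [-92,120,108,0]
    - [-92,120,108,0]

```text
time: 30.63
ee_pos: [0.4509, -0.2055, 0.1638]
orientation: [-179.9, 0.4, -13.4]
force: [-0.5, 0.8, -0.3]
grip_width: 0.0851
grasp_force: 0.0
```

Request:
apply_moves:
  deltas:
    - [0,0,0,0]
    - [0,0,0,0]
    - [0,0,0,0]
    - [0,0,0,0]
    - [0,0,0,0]
    - [0,0,0,0]
    - [0,0,0,0]
    - [0,0,0,0]
  gripper: 5

```text
time: 31.3
ee_pos: [0.4536, -0.2073, 0.1688]
orientation: [180.0, -0.1, -13.5]
force: [-1.7, 0.7, 5.9]
grip_width: 0.0189
grasp_force: 58.7
```

Gripped. Slide it home, tool −y, 120 mm in all.

Request:
apply_moves:
  deltas:
    - [0,-3,0,0]
    - [0,-10,0,0]
    - [0,-19,0,0]
    - [0,-28,0,0]
    - [0,-37,0,0]
    - [0,-46,0,0]
    - [0,-55,0,0]
    - [0,-64,0,0]
    - [0,-73,0,0]
    - [0,-82,0,0]
    - [0,-88,0,0]
    - [0,-90,0,0]

```text
time: 32.3
ee_pos: [0.4751, -0.1191, 0.1688]
orientation: [180.0, -0.1, -13.4]
force: [-0.3, -1.4, 7.0]
grip_width: 0.0191
grasp_force: 58.9
```

Request:
apply_moves:
  deltas:
    - [0,-4,0,0]
    - [0,-9,0,0]
    - [0,-14,0,0]
    - [0,-19,0,0]
    - [0,-23,0,0]
    - [0,-26,0,0]
    - [0,-26,0,0]

```text
time: 32.88
ee_pos: [0.4812, -0.094, 0.1688]
orientation: [-180.0, -0.1, -13.5]
force: [0.5, 1.5, 5.7]
grip_width: 0.0187
grasp_force: 58.8
```

Request:
apply_moves:
  deltas:
    - [0,-2,0,0]
    - [0,-4,0,0]
    - [0,-6,0,0]
    - [0,-6,0,0]

```text
time: 33.22
ee_pos: [0.4819, -0.0908, 0.1688]
orientation: [179.8, -0.1, -13.6]
force: [-1.5, -6.2, 7.1]
grip_width: 0.0188
grasp_force: 59.1
```

Travel was 119.9 mm and it is against the stop. Press briefly, relax, release, retreat.

Request:
apply_moves:
  deltas:
    - [0,-2,0,0]
    - [0,-2,0,0]
    - [0,2,0,0]
    - [0,4,0,0]
    - [0,4,0,0]

```text
time: 33.63
ee_pos: [0.4814, -0.0929, 0.1688]
orientation: [180.0, -0.1, -13.5]
force: [0.1, -1.0, 6.4]
grip_width: 0.0191
grasp_force: 59.2
```

Request:
apply_moves:
  deltas:
    - [0,0,0,0]
    - [0,0,0,0]
    - [0,0,0,0]
    - [0,0,0,0]
    - [0,0,-15,0]
    - [0,0,-45,0]
    - [0,0,-80,0]
    - [0,0,-120,0]
    - [-30,30,-120,0]
    - [-60,60,-120,0]
    - [-85,90,-120,0]
    - [-110,120,-120,0]
  gripper: 85

```text
time: 34.63
ee_pos: [0.344, -0.184, 0.288]
orientation: [180.0, -0.0, -13.4]
force: [0.6, -0.2, -0.0]
grip_width: 0.085
grasp_force: 0.0
```

Request:
apply_moves:
  deltas:
    - [-15,35,0,0]
    - [-30,70,0,0]
    - [-40,105,0,0]
    - [-40,140,0,0]
    - [-40,170,0,0]
    - [-40,180,0,0]
    - [-40,180,0,0]
    - [-40,180,0,0]

```text
time: 35.3
ee_pos: [0.2651, -0.3486, 0.2875]
orientation: [-179.9, 0.0, -13.5]
force: [0.1, 0.6, 0.2]
grip_width: 0.0852
grasp_force: 0.0
```

```bash
python3 - <<'E'
from h import *
go(0.3,-.4,.28)
a=arm.get_image('side');b=arm.get_image('top')
m,ct,st=blob(mask(a,'red'),(305,166),18);print('grip side',ct,st,proj('side',[[.481,-.0905,.18]]))
A=cv2.resize(a[110:250,190:370],(400,311),interpolation=2);B=cv2.resize(b[100:280,180:412],(400,311),interpolation=2)
cv2.imwrite('pics/end.png',np.clip(np.hstack([A,B])*1.4,0,255).astype(np.uint8)[:,:,::-1])
E
```

```text
t 35.3 d mm [46.  41.8  7.4] turn rad 0.0 | ee [ 0.2651 -0.3486  0.2875] [-179.9    0.   -13.5] w 0.0852 gf 0.0 F [0.1 0.6 0.2]
grip side [295.88957055 173.21472393] [290 165  13  18 163] [[295.5 174.8]]
```

View pics/end.png

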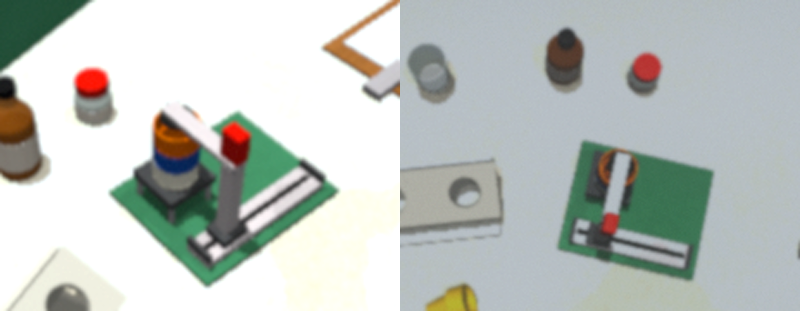

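The last picture shows white, blue and orange nested upright at about (177,150) in the left half. The lock arm is over them (grip at (235,145)), the bottle, jar and beaker are untouched, and the hand is clear.

```bash
python3 -c "
from station import arm
print(arm.sign_off())"
```

```text
the job is handed in; nothing more can be done
None
```

The job is handed in at about 35 s of the 72 s: blue and orange are nested upright in the white cup, the lock is home over the stack, and the bottle, beaker and jar look unmoved; the sign-off returned no verdict.

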